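# Shut the wheel cap in its case and turn the case over

## Task

Two small hinged cases stand open on the bench; one has a wheel centre cap lying in it, the other is empty. Shut the lid of the case with the cap, then turn that case over by its grip and lay it down gently, so that it rests on its lid with the window in its bottom facing up, the lid still fully shut and the cap inside. Leave the empty case where it is.

Things in the scene. Friction and masses are not known exactly. Their poses are not given: they have to be found in the camera images.
- case: The case to turn over: loose aluminium clamshell, 90 mm along x, 100 along y, 44 thick when shut (shell 22, lid 22), 0.55 kg. Origin: centre of its outer bottom face; z up at the start. Grip at its -x end (roughly towards the robot), lid hinge at its +x end. A 40 mm square window goes through the bottom, none through the lid. Inside, a lined bay 72 x 72 mm, floor 10 mm above the bottom.
- cap: The black moulded wheel centre cap, a disc 60 mm across and 14 mm thick, 30 g, lying loose in the bay of the case. Origin at the centre of its underside.
- case_lid (a joint): Lid angle: 0 shut, 1.57 upright, starts 1.6 to 1.85. Axis along the case's y at x = 45, z = 22 mm. Friction holds it where left, also with the shut case upside down; about 1.5 N at its free edge moves it: push it over from behind with the fingers, then press it down. It is 90 mm long, 22 thick: upright it takes x = 45 to 67 mm and reaches z = 112 mm.
- case_grip (a point): Centre of the grip: a round steel sleeve, 16 mm in diameter, 68 mm long along the case's y, between two arms, at x = -95, z = 22 mm of the case, its middle 50 mm clear of the case's face so that a finger fits between. It turns freely on its pin: lifted by it, the case swings to hang below, hinge end lowest, 140 mm under the grip.
- spare_case: The empty case, an identical clamshell, also open; same origin and axes. To be left alone.
There are look-alikes about, which are no part of the job. What is shaped like the cap but green or yellow is not meant.

How it is judged:
On the way:
1. the lid is shut over the cap (within about 6 degrees) while the case still stands right way up (value of joint case_lid below 0.1 rad and angle between case's own z axis and vertical below 0.25 rad and distance between cap and case below 0.04 m), for 0.2 s.
At the end, for the whole second after the job is handed in: The case with the cap lies released and at rest upside down on the bench: its bottom, now on top, within 8 mm of 44 mm above the bench and level within 10 degrees, the lid shut within about 6 degrees (0.1 rad), the cap inside within 20 mm of its middle (angle between case's own z axis and vertical above 2.97 rad and height (world z) of case between 0.036 and 0.052 m and value of joint case_lid below 0.1 rad and horizontal distance between cap and case below 0.02 m and z of cap in the frame of case between 0.003 and 0.04 m and linear speed of case below 0.02 m/s and linear speed of cap below 0.03 m/s); the robot touches nothing.
It fails at once if the empty case is shifted by more than 20 mm (distance of spare_case from where it was at the start of the episode above 0.02 m).
It fails at once if the cap falls out of the case (distance between cap and case above 0.075 m).
It fails at once if the case is dropped, thrown or left to topple (moves faster than 0.4 m/s while not held) (linear speed of case above 0.4 m/s and contact force between the fingers and case below 0.1 N).
It also fails if it takes over 50 s, if anything falls off the work surface, if the arm or the gripper's body presses on something with over 40 N, if the wrist force passes 120 N, or if a joint passes its speed limit or range.

## Robot

A 6-joint arm with a two-finger parallel gripper is mounted at the origin on a cart in front of the work surface, level with it; the furniture and walls round the work are solid. World frame = base frame: x ahead of the robot, y to its left, z up, the work surface at z = 0. Lengths are in m, angles in rad, forces in N, time in s.
With the tool pointing down it reaches from about 0.325 to 0.925 m from the base axis. Payload 3.1 kg.
Tool frame: the origin (TCP) lies midway between the tips of the shut fingers; the grasp point (between the pads) lies 19 mm behind it; z points along the fingers, y is the line along which they close (so a half turn about z gives the same grasp; the last joint's range is limited). The gripper opens to 85 mm and grips with 20 to 120 N. Pads are 22 mm wide; open, the fingers measure 114 mm over their backs; the gripper's body (76 mm by 85 mm) begins 54 mm behind the grasp point. The pads swing forward as they close: fully open they stand 13 mm farther back than shut.
Start: joints at [-1.459, 0.217, 1.613, -0, 1.311, -0.112], TCP at [0.139, -0.609, 0.231] pointing down, gripper open.
Joint ranges: [-2.75, 2.75], [-0.78, 2.1], [0.31, 2.55], [-1.13, 4.27], [0.13, 2.63], [-2.58, 2.58]. Speed limits (rad/s): [2.79, 2.79, 3.14, 3.14, 3.14, 3.14].

## Interface

Orientations are given as a rotation vector (axis times angle).
In Python, from rig import bot, camera, camera_params, order gives the robot as it stands.
- The arm moves only by the tool play_rows, never from a script. Its argument "increments" is a list that holds one entry, the list of rows, each a list of 6 numbers: the shift along the tool's x, y, z scaled (see below), then the turn, a rotation vector about the tool's x, y, z scaled (see below). In form: [[[tx, ty, tz, ax, ay, az], ...]]. A call has 1 to 5 rows; each row shifts and turns the commanded pose from where the row before left it, along the tool's axes as they then stand; what a row does not reach is not made up. The controller multiplies each number of a shift by 0.05 m and each number of a turn by 0.08 rad. A row lasts 1/10 s, in which the tool goes at most 50 mm and 8.59 degrees, less where a joint would pass 70% of its speed; a pose out of reach is approached as far as the arm can. A call with a number of a shift or a turn outside -1 to 1 is refused whole. A call with a gripper value outside its range is refused whole. "gripper" is the opening, from 0 (shut) to 1 (fully open), set as the call begins (left out, the last holds). The fingers move at their own pace and stop on an object; "squeeze" is the grip in N (left out, the last holds). Time passes only in rows, so rows that do not move let the fingers close. It gives the time, the measured TCP pose, the force, the opening and the grip force at its end, in the units of the state.
- bot.sense(): the state, without advancing time (a new reading comes with each control period).
- camera(name): name is "scene" or "top" or "wrist"; returns the picture (480x640x3 uint8, red, green, blue); there is no depth.
- camera_params(name): a dict with "camera_matrix" (3x3 intrinsics, pixels), "rvec" (rotation vector, rad) and "tvec" (3), from world to camera coordinates, as OpenCV has them; the wrist camera has in their place "tool_from_camera" (4x4, takes a point from camera to tool coordinates, whose origin is the TCP and whose axes are the flange's). Camera axes: x right, y down, z forward; pixel columns grow to the right and rows downward; lengths in m; the calibration is good to about 2 mm. A picture is of the moment at which its call begins: read the wrist's pose just before it. camera_params takes no time and is no camera call.
- order.close_job(): hands the job in; it is judged then, once.
The state is a dict: "time": time; "q": joint angles; "qvel": joint speeds; "effort": joint torques, N m; "tcp_pos": TCP position; "orientation": TCP orientation; "force": force on the tool from outside, world axes, zero at the start; "moment": the same for the moment, N m; "gripper_width": finger opening in m; "finger_force": force on a finger pad.
Only numpy, scipy, OpenCV 4.12 (cv2) and the standard library are available. Lean on these libraries where they do the work, as an engineer would, in place of code of your own. Each camera call takes 0.05 s, during which the arm holds its last target. There are 200 camera calls.

## Working session

There is one attempt and no reset: what is moved stays moved. The work goes in short steps, Python scripts to look and compute and a tool call to move; the robot and the scene stay as the last step left them, time stands still between calls to the robot, and variables do not carry over. Pictures are saved under pics/ and viewed, at most 11 in all, crops included, and the job is handed in when it is done.

Besides the shell and the picture viewer there is one more tool, called after "Request:" by a JSON object that holds its "api" and its "payload", one argument or row to a line. play_rows: Moves the arm, as the interface text tells. Its arguments: {"type":"object","properties":{"increments":{"type":"array"},"gripper":{"type":"number"},"squeeze":{"type":"number"}},"required":["increments"]}

```bash
ls; mkdir -p pics; python3 - <<'E'
from rig import bot,camera,camera_params
import cv2
s=bot.sense();print({k:s[k] for k in('time','tcp_pos','orientation','force','gripper_width')})
for n in('scene','top'):
    cv2.imwrite(f'pics/{n}0.png',camera(n)[:,:,::-1])
    print(n,camera_params(n))
print(camera_params('wrist'))
E
```

```text
pics
{'time': 0.0, 'tcp_pos': array([ 0.1386315 , -0.60858669,  0.2299388 ]), 'orientation': array([-3.11952415e+00, -3.50519762e-01, -2.61376835e-05]), 'force': array([-0.40288921,  0.40502455,  0.00375872]), 'gripper_width': 0.08545059722664854}
scene {'camera_matrix': array([[492.11125745,   0.        , 327.35450817],
       [  0.        , 492.11125745, 231.21182962],
       [  0.        ,   0.        ,   1.        ]]), 'rvec': array([ 0.61146661, -2.43006131,  1.39420534]), 'tvec': array([0.40075875, 0.176038  , 0.790982  ])}
top {'camera_matrix': array([[459.05821585,   0.        , 322.79054952],
       [  0.        , 459.05821585, 236.21065016],
       [  0.        ,   0.        ,   1.        ]]), 'rvec': array([ 2.1365827 , -2.18045903,  0.20157025]), 'tvec': array([-0.02940633,  0.47054554,  0.80444631])}
{'camera_matrix': array([[354.93979906,   0.        , 317.90634593],
       [  0.        , 354.93979906, 240.24490325],
       [  0.        ,   0.        ,   1.        ]]), 'tool_from_camera': array([[-1.30694370e-04, -9.55398474e-01, -2.95319723e-01,
         7.52212307e-02],
       [ 9.99999987e-01, -1.54060439e-04,  5.58538399e-05,
        -1.09866085e-03],
       [-9.88597595e-05, -2.95319712e-01,  9.55398481e-01,
        -1.42066733e-01],
       [ 0.00000000e+00,  0.00000000e+00,  0.00000000e+00,
         1.00000000e+00]])}
```

View pics/scene0.png

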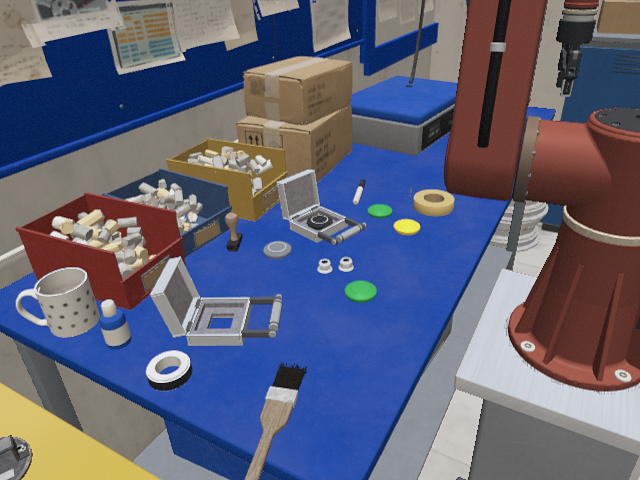

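View pics/top0.png

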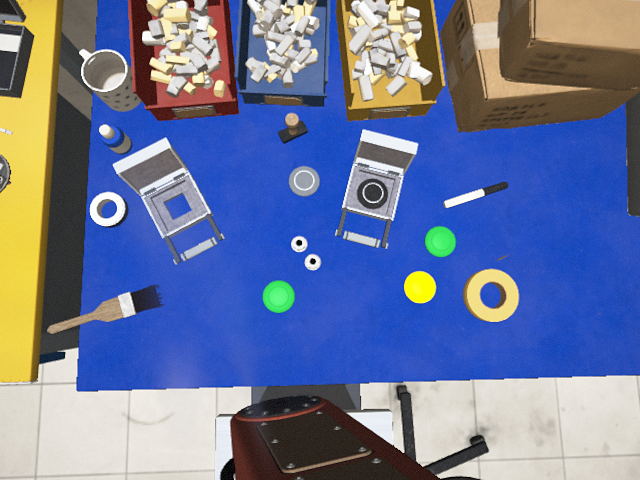

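The case with the cap is the right-hand one in the top view (cap at about 373,192; grip at 363,239). In the scene view its cap is at (319,219) and its grip at (350,233). The empty case is well away to the left. I'll zoom in to get exact points.

```bash
cat > h.py <<'E'
import numpy as np,cv2
from rig import bot,camera,camera_params
from scipy.spatial.transform import Rotation as R
def pose(s): # tool->world
    T=np.eye(4);T[:3,:3]=R.from_rotvec(s['orientation']).as_matrix();T[:3,3]=s['tcp_pos'];return T
def ray(name,uv,s=None):
    p=camera_params(name);K=p['camera_matrix']
    d=np.linalg.inv(K)@[uv[0],uv[1],1.]
    if name=='wrist':
        T=pose(s)@p['tool_from_camera'];return T[:3,3],T[:3,:3]@d
    A=cv2.Rodrigues(p['rvec'])[0];return -A.T@p['tvec'],A.T@d
def atz(r,z): return r[0]+r[1]*(z-r[0][2])/r[1][2]
def tri(rs):
    A=0;b=0
    for o,d in rs:
        d=d/np.linalg.norm(d);P=np.eye(3)-np.outer(d,d);A=A+P;b=b+P@o
    x=np.linalg.solve(A,b);return x,[np.linalg.norm((np.eye(3)-np.outer(d,d)/(d@d))@(x-o)) for o,d in rs]
E
python3 - <<'E'
import cv2,numpy as np
a=cv2.imread('pics/top0.png')[115:265,320:440];b=cv2.imread('pics/scene0.png')[160:260,260:380]
a=cv2.resize(a,None,fx=3.3,fy=3.3,interpolation=cv2.INTER_CUBIC);b=cv2.resize(b,None,fx=3.3,fy=3.3,interpolation=cv2.INTER_CUBIC)
c=np.zeros((a.shape[0],a.shape[1]+b.shape[1],3),np.uint8);c[:,:a.shape[1]]=a;c[:b.shape[0],a.shape[1]:]=b
cv2.imwrite('pics/z.png',c);print(c.shape,a.shape)
E
```

```text
(495, 792, 3) (495, 396, 3)
```

View pics/z.png

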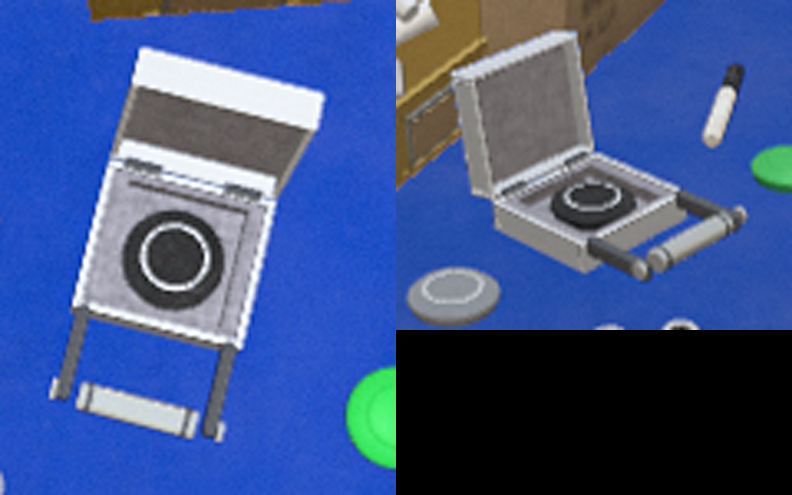

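```bash
python3 - <<'E'
from h import *
T=lambda u,v:ray('top',(320+u/3.3,115+v/3.3)); S=lambda u,v:ray('scene',(260+(u-396)/3.3,160+v/3.3))
np.set_printoptions(precision=4,suppress=True)
for n,a,b in [('sleeveL',(84,397),(656,258)),('sleeveR',(193,425),(733,220)),('cap',(174,257),(595,196)),('lid inner L',(133,90),(470,72)),('lid inner R',(308,130),(578,34)),
 ('lid outer L',(143,50),(455,73)),('shell -x L',(76,306),(588,238)),('shell -x R',(236,346),(683,202))]:
    print(n,*tri([T(*a),S(*b)]))
print(atz(T(138,410),.022),atz(T(174,257),.024))
print('bin front edge top@.08',atz(T(90,10),.0),atz(T(330,0),.0), atz(T(90,10),.08))
E
```

```text
sleeveL [ 0.4742 -0.0813  0.0219] [np.float64(0.0012755404510266573), np.float64(0.0012755404510265244)]
sleeveR [ 0.4533 -0.1437  0.0241] [np.float64(0.002454800500701083), np.float64(0.0024548005007012487)]
cap [ 0.5531 -0.1364  0.0216] [np.float64(0.0005018418130180362), np.float64(0.0005018418130179284)]
lid inner L [ 0.6227 -0.1031  0.1142] [np.float64(0.002791600904427057), np.float64(0.0027916009044269574)]
lid inner R [ 0.5977 -0.1959  0.1114] [np.float64(0.000641476096804704), np.float64(0.0006414760968045445)]
lid outer L [ 0.6447 -0.1115  0.1065] [np.float64(0.00023637900120463496), np.float64(0.00023637900120469262)]
shell -x L [ 0.5248 -0.0787  0.0253] [np.float64(0.00015223425014418418), np.float64(0.00015223425014423376)]
shell -x R [ 0.5026 -0.1717  0.0118] [np.float64(0.0001828708275718634), np.float64(0.00018287082757210355)]
[ 0.465  -0.1122  0.022 ] [ 0.553  -0.1359  0.024 ]
bin front edge top@.08 [ 0.7128 -0.0946  0.    ] [ 0.7179 -0.2411  0.    ] [ 0.6787 -0.0866  0.08  ]
```

```bash
cat >> h.py <<'E'
def plan(p,yaw,n,s=None,grp=5):
    s=s or bot.sense();T=pose(s);Q=T[:3,:3]
    yaw0=np.arctan2(Q[1,0],Q[0,0])
    Qt=np.array([[np.cos(yaw),np.sin(yaw),0],[np.sin(yaw),-np.cos(yaw),0],[0,0,-1]]) # tool down
    w=R.from_matrix(Q.T@Qt).as_rotvec()/n
    d=(np.array(p)-T[:3,3])/n;out=[]
    for i in range(n):
        out.append([round(float(v),2) for v in np.r_[Q.T@d/.05,w/.08]]);Q=Q@R.from_rotvec(w).as_matrix()
    for i in range(0,n,grp):print(out[i:i+grp])
C0=np.array([.5565,-.1375,0]);CY=-.267
def cw(x,y,z,c=C0,a=CY): return c+[x*np.cos(a)-y*np.sin(a),x*np.sin(a)+y*np.cos(a),z]
E
python3 -c "
from h import *
plan([.5,-.153,.231],CY+np.pi/2,15)
print(cw(.098,.01,.098))"
```

```text
[[0.6, -0.49, -0.0, -0.0, -0.0, -0.9], [0.64, -0.44, -0.0, -0.0, -0.0, -0.9], [0.67, -0.39, -0.0, -0.0, -0.0, -0.9], [0.69, -0.34, -0.0, -0.0, -0.0, -0.9], [0.72, -0.29, -0.0, -0.0, -0.0, -0.9]]
[[0.74, -0.24, -0.0, -0.0, -0.0, -0.9], [0.75, -0.19, -0.0, -0.0, -0.0, -0.9], [0.76, -0.13, -0.0, -0.0, -0.0, -0.9], [0.77, -0.08, -0.0, -0.0, -0.0, -0.9], [0.78, -0.02, -0.0, -0.0, -0.0, -0.9]]
[[0.77, 0.03, -0.0, -0.0, -0.0, -0.9], [0.77, 0.09, -0.0, -0.0, -0.0, -0.9], [0.76, 0.14, -0.0, -0.0, -0.0, -0.9], [0.75, 0.2, -0.0, -0.0, -0.0, -0.9], [0.73, 0.25, -0.0, -0.0, -0.0, -0.9]]
[ 0.65366593 -0.15371055  0.098     ]
```

Request:
{"api": "play_rows", "payload": {
  "increments": [
    [[0.6,-0.49,0,0,0,-0.9],[0.64,-0.44,0,0,0,-0.9],[0.67,-0.39,0,0,0,-0.9],[0.69,-0.34,0,0,0,-0.9],[0.72,-0.29,0,0,0,-0.9]]
  ],
  "gripper": 0
}}

```text
time: 0.6
tcp_pos: [0.2598, -0.4563, 0.2307]
orientation: [-3.007, -0.908, -0.0]
force: [0.5, -0.8, 0.3]
gripper_width: 0.012
finger_force: 0.0
```

Request:
{"api": "play_rows", "payload": {
  "increments": [
    [[0.74,-0.24,0,0,0,-0.9],[0.75,-0.19,0,0,0,-0.9],[0.76,-0.13,0,0,0,-0.9],[0.77,-0.08,0,0,0,-0.9],[0.78,-0.02,0,0,0,-0.9]]
  ]
}}

```text
time: 1.1
tcp_pos: [0.3802, -0.3044, 0.2309]
orientation: [-2.796, -1.432, 0.0]
force: [0.7, -1.0, 0.3]
gripper_width: -0.0004
finger_force: 0.0
```

Request:
{"api": "play_rows", "payload": {
  "increments": [
    [[0.77,0.03,0,0,0,-0.9],[0.77,0.09,0,0,0,-0.9],[0.76,0.14,0,0,0,-0.9],[0.75,0.2,0,0,0,-0.9],[0.73,0.25,0,0,0,-0.9]]
  ]
}}

```text
time: 1.6
tcp_pos: [0.5001, -0.1528, 0.2308]
orientation: [-2.494, -1.91, 0.001]
force: [0.4, -1.1, -0.5]
gripper_width: -0.0002
finger_force: 0.0
```

```bash
python3 -c "
from h import *
s=bot.sense();print(s['time'],s['tcp_pos'],s['q'],s['force'])
cv2.imwrite('pics/w1.png',camera('wrist')[:,:,::-1])
plan(cw(.098,.01,.22),CY+np.pi/2,5)"
```

```text
1.6 [ 0.50005464 -0.15279201  0.23082711] [-4.30767361e-01 -9.84861967e-04  1.85262987e+00 -9.18577391e-05
  1.29063786e+00 -1.66866965e-01] [ 0.40260614 -1.06275094 -0.54725147]
[[0.13, 0.59, 0.05, 0.0, -0.01, 0.02], [0.13, 0.59, 0.05, 0.0, -0.01, 0.02], [0.14, 0.59, 0.05, 0.0, -0.01, 0.02], [0.14, 0.59, 0.04, 0.0, -0.01, 0.02], [0.14, 0.59, 0.04, 0.0, -0.01, 0.02]]
```

View pics/w1.png

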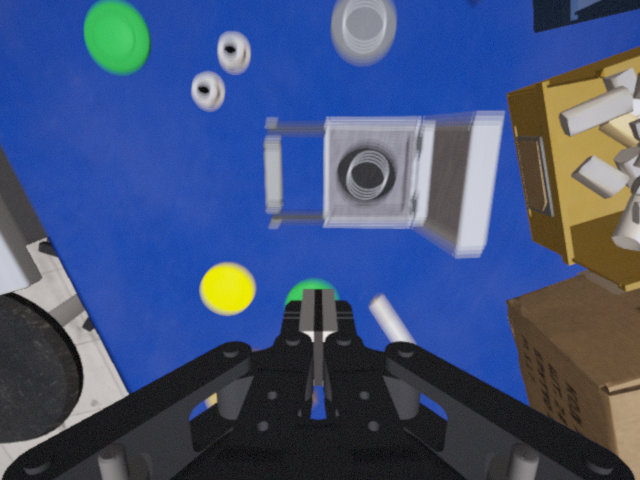

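The wrist view shows the case squared to the image: grip at (273,173), cap at (367,173), lid top at about u=485. The yaw is right, and the bin front starts well behind the lid.

Request:
{"api": "play_rows", "payload": {
  "increments": [
    [[0.13,0.6,0.1,0,0,0],[0.13,0.6,0.1,0,0,0],[0.14,0.6,0.1,0,0,0],[0.14,0.6,0.1,0,0,0],[0.14,0.6,0.1,0,0,0]]
  ]
}}

```text
time: 2.15
tcp_pos: [0.654, -0.1611, 0.2052]
orientation: [-2.497, -1.905, 0.001]
force: [-0.2, -0.2, 0.1]
gripper_width: -0.0
finger_force: 0.0
```

```bash
python3 -c "
from h import *
s=bot.sense();print(s['time'],s['tcp_pos'],s['q'],s['force'])
plan(cw(.098,.01,.098),CY+np.pi/2,5)
T=pose(s);
for p in [(.098,.01,.098),(.039,.01,.095),(.014,.01,.095),(-.002,.01,.081),(-.016,.01,.064),(-.03,.01,.044)]: print(T[:3,:3].T@(cw(*p)-cw(.098,.01,.098))/.05)
"
```

```text
2.15 [ 0.65395069 -0.16114815  0.20523538] [-3.45684830e-01  3.39420863e-01  1.51157252e+00 -1.01977593e-04
  1.29198886e+00 -7.84883145e-02] [-0.22435848 -0.15914041  0.07190763]
[[0.03, -0.01, 0.43, -0.0, -0.0, -0.0], [0.03, -0.01, 0.43, -0.0, -0.0, -0.0], [0.03, -0.01, 0.43, -0.0, -0.0, -0.0], [0.03, -0.01, 0.43, -0.0, -0.0, -0.0], [0.03, -0.01, 0.43, -0.0, -0.0, -0.0]]
[0. 0. 0.]
[-1.99375835e-04 -1.17991526e+00  6.16436743e-02]
[-2.83570958e-04 -1.67991477e+00  6.23401712e-02]
[-3.40607444e-04 -1.99952441e+00  3.42785657e-01]
[-3.91583665e-04 -2.27905052e+00  6.83175366e-01]
[-4.43235231e-04 -2.55849304e+00  1.08356502e+00]
```

Request:
{"api": "play_rows", "payload": {
  "increments": [
    [[0.03,0.03,0.43,0,0,0],[0.03,0,0.43,0,0,0],[0.03,0,0.43,0,0,0],[0.03,0,0.43,0,0,0],[0.03,0,0.43,0,0,0]]
  ]
}}

```text
time: 2.65
tcp_pos: [0.6561, -0.1543, 0.0972]
orientation: [-2.497, -1.905, 0.001]
force: [0.1, -0.2, 0.6]
gripper_width: -0.0003
finger_force: 0.0
```

Request:
{"api": "play_rows", "payload": {
  "increments": [
    [[0,-0.1,0,0,0,0],[0,-0.2,0,0,0,0],[0,-0.2,0,0,0,0],[0,-0.2,0,0,0,0],[0,-0.2,0,0,0,0]]
  ]
}}

```text
time: 3.15
tcp_pos: [0.6136, -0.1427, 0.1009]
orientation: [2.495, 1.904, 0.003]
force: [1.5, -0.4, 1.0]
gripper_width: -0.0003
finger_force: 0.7
```

Request:
{"api": "play_rows", "payload": {
  "increments": [
    [[0,-0.2,0.05,0,0,0],[0,-0.2,0.05,0,0,0],[0,-0.2,0.05,0,0,0],[0,-0.2,0.05,0,0,0]]
  ]
}}

```text
time: 3.55
tcp_pos: [0.5735, -0.1316, 0.0882]
orientation: [-2.497, -1.906, 0.001]
force: [1.0, 0.9, -0.2]
gripper_width: -0.0002
finger_force: 0.5
```

```bash
python3 -c "
from h import *
s=bot.sense();print(s['time'],s['tcp_pos'],s['force'])
a=camera('scene')[130:280,240:400,::-1];b=camera('top')[105:255,310:450,::-1]
cv2.imwrite('pics/c.png',cv2.resize(np.hstack([a,b]),None,fx=2.6,fy=2.6,interpolation=2))"
```

```text
3.55 [ 0.5735409  -0.13157153  0.0882018 ] [ 0.99810743  0.89856094 -0.17970795]
```

View pics/c.png

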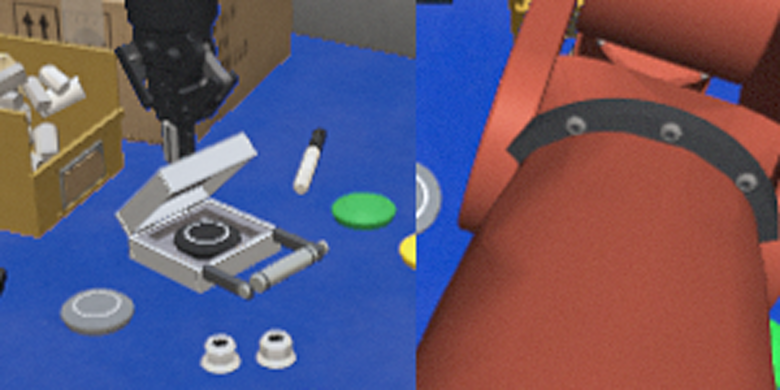

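The lid is being pushed over (now about 45°), the case has stayed put and the cap is in the bay.

Request:
{"api": "play_rows", "payload": {
  "increments": [
    [[0,-0.2,0.05,0,0,0],[0,-0.15,0.1,0,0,0],[0,-0.15,0.15,0,0,0],[0,-0.13,0.15,0,0,0],[0,-0.12,0.15,0,0,0]]
  ]
}}

```text
time: 4.15
tcp_pos: [0.5377, -0.1217, 0.0578]
orientation: [-2.497, -1.906, 0.001]
force: [0.6, 0.4, 1.3]
gripper_width: 0.0003
finger_force: 0.4
```

Request:
{"api": "play_rows", "payload": {
  "increments": [
    [[0,-0.1,0.1,0,0,0],[0,-0.05,0.1,0,0,0],[0,0,0.07,0,0,0],[0,0,0.04,0,0,0],[0,0,0,0,0,0]]
  ]
}}

```text
time: 4.65
tcp_pos: [0.5304, -0.1197, 0.0439]
orientation: [-2.495, -1.905, 0.003]
force: [-4.7, 2.1, 7.5]
gripper_width: -0.0
finger_force: 3.9
```

Shut against the shell at z≈44 mm. I'll press slightly more, rise, and look again.

Request:
{"api": "play_rows", "payload": {
  "increments": [
    [[0,0,0.06,0,0,0],[0,0,0.04,0,0,0],[0,0,0,0,0,0],[0,0,0,0,0,0]]
  ]
}}

```text
time: 5.05
tcp_pos: [0.5305, -0.1197, 0.0433]
orientation: [-2.493, -1.904, 0.006]
force: [-16.1, 4.5, 33.7]
gripper_width: 0.0005
finger_force: 16.7
```

Request:
{"api": "play_rows", "payload": {
  "increments": [
    [[0,0,-0.3,0,0,0],[0,-0.1,-0.8,0,0,0],[0,-0.3,-0.8,0,0,0],[0,-0.3,-0.8,0,0,0],[0,-0.2,-0.4,0,0,0]]
  ],
  "gripper": 0.5
}}

```text
time: 5.55
tcp_pos: [0.4894, -0.1087, 0.1975]
orientation: [2.493, 1.903, 0.005]
force: [0.8, 1.0, 0.2]
gripper_width: 0.0429
finger_force: 0.0
```

Request:
{"api": "play_rows", "payload": {
  "increments": [
    [[0,0,0,0,0,0]]
  ]
}}

```text
time: 5.65
tcp_pos: [0.49, -0.1089, 0.1975]
orientation: [2.492, 1.902, 0.007]
force: [0.2, 0.1, 0.3]
gripper_width: 0.0426
finger_force: 0.0
```

```bash
python3 -c "
from h import *
s=bot.sense();print(s['time'],s['tcp_pos'],s['force'],s['gripper_width'])
w=camera('wrist')[:,:,::-1];a=camera('scene')[150:270,240:400,::-1]
cv2.imwrite('pics/w2.png',w);cv2.imwrite('pics/s2.png',camera('scene')[:,:,::-1])
c=cv2.resize(w[:,100:560],None,fx=1.1,fy=1.1)[:528];d=np.zeros((528,290,3),np.uint8);e=cv2.resize(a,(290,218));d[:218]=e
cv2.imwrite('pics/c2.png',np.hstack([c,d]));print(c.shape)"
```

```text
5.65 [ 0.4900299  -0.10890266  0.19752453] [0.24211982 0.11489175 0.27696088] 0.04263921430891367
(528, 506, 3)
```

View pics/c2.png

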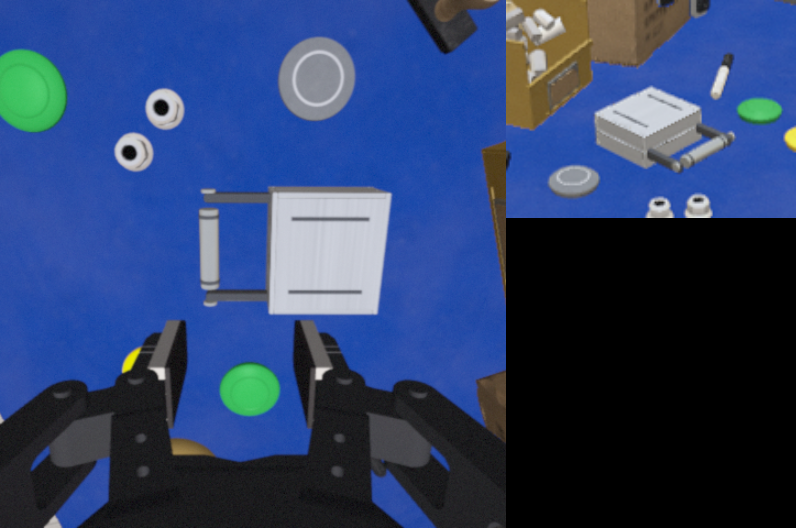

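The lid is shut and the case has barely moved. In the full wrist image the sleeve centre is at (290,226), and in the scene view it is at about (350,233).

```bash
python3 -c "
from h import *
s=bot.sense()
w=ray('wrist',(290,226.4),s)
print(atz(w,.022),tri([w,ray('scene',(350.3,232.6))]))
g=atz(w,.022)
for a,b in [((210,208),(208,291))]:
  p,q=[atz(ray('wrist',(u[0]/1.1+100,u[1]/1.1),s),.022) for u in (a,b)];print(p,q,np.arctan2(*(p-q)[1::-1])-np.pi/2)
print(g)
plan([g[0],g[1],.12],CY+np.pi/2,5)"
```

```text
[ 0.46035028 -0.10787621  0.022     ] (array([ 0.46100683, -0.10689714,  0.02593603]), [np.float64(8.108474794695898e-05), np.float64(8.108474794689493e-05)])
[ 0.47086465 -0.07549706  0.022     ] [ 0.44889638 -0.14321066  0.022     ] -0.3137155022571956
[ 0.46035028 -0.10787621  0.022     ]
[[-0.03, -0.1, 0.29, -0.0, -0.0, -0.0], [-0.03, -0.1, 0.29, -0.0, -0.0, -0.0], [-0.03, -0.1, 0.29, -0.0, -0.0, -0.0], [-0.03, -0.1, 0.29, -0.0, -0.0, -0.0], [-0.03, -0.1, 0.29, -0.0, -0.0, -0.0]]
```

Request:
{"api": "play_rows", "payload": {
  "increments": [
    [[-0.03,-0.1,0.29,0,0,0],[-0.03,-0.1,0.29,0,0,0],[-0.03,-0.1,0.29,0,0,0],[-0.03,-0.1,0.29,0,0,0],[-0.03,-0.1,0.29,0,0,0]]
  ]
}}

```text
time: 6.3
tcp_pos: [0.4594, -0.1081, 0.1172]
orientation: [-2.494, -1.903, 0.004]
force: [0.3, -0.2, 0.3]
gripper_width: 0.0425
finger_force: 0.0
```

Request:
{"api": "play_rows", "payload": {
  "increments": [
    [[0,0,0.4,0,0,0],[0,0,0.4,0,0,0],[0,0,0.4,0,0,0],[0,0,0.4,0,0,0],[0,0,0,0,0,0]]
  ]
}}

```text
time: 6.8
tcp_pos: [0.4565, -0.1069, 0.0355]
orientation: [-2.49, -1.9, 0.009]
force: [0.2, 0.2, 0.2]
gripper_width: 0.043
finger_force: 0.0
```

```bash
python3 -c "
from h import *
s=bot.sense();print(s['time'],s['tcp_pos'],s['force'],s['orientation'])
cv2.imwrite('pics/c3.png',np.hstack([cv2.resize(camera('wrist')[:,:,::-1],(400,300)),cv2.resize(camera('scene')[150:285,240:420,::-1],(400,300))]))
plan([.4605,-.108,.005],CY+np.pi/2,5)"
```

```text
6.8 [ 0.45652965 -0.10688878  0.03553872] [0.17063042 0.18513969 0.17614068] [-2.48965367 -1.89975602  0.00934079]
[[0.0, 0.0, 0.14, -0.01, -0.0, -0.0], [0.0, 0.0, 0.14, -0.01, -0.0, -0.0], [0.0, 0.0, 0.14, -0.01, -0.0, -0.0], [0.0, 0.0, 0.14, -0.01, -0.0, -0.0], [0.0, 0.0, 0.14, -0.01, -0.0, -0.0]]
```

View pics/c3.png

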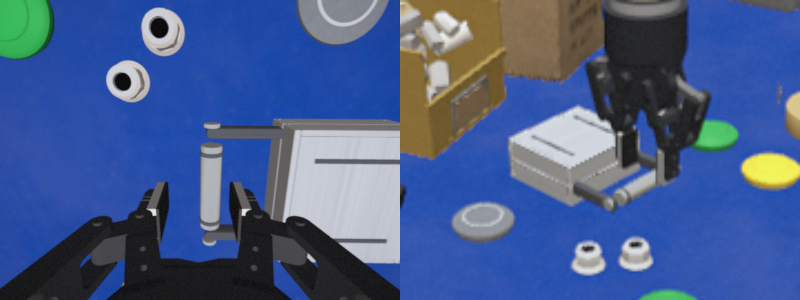

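Grip and fingers line up along the sleeve (sleeve centre at 210,187 in the left half), but the sleeve sits about 6 mm to the +y side of the finger midline. I'll correct that on the way down.

Request:
{"api": "play_rows", "payload": {
  "increments": [
    [[0,0.05,0.12,-0.02,0,0],[0,0.05,0.12,-0.02,0,0],[0,0.03,0.12,-0.02,0,0],[0,0,0.12,0,0,0],[0,0,0.12,0,0,0]]
  ]
}}

```text
time: 7.4
tcp_pos: [0.4683, -0.1106, 0.0104]
orientation: [2.494, 1.904, 0.005]
force: [0.0, -0.2, -0.8]
gripper_width: 0.0427
finger_force: 0.0
```

Request:
{"api": "play_rows", "payload": {
  "increments": [
    [[0,0,0,0,0,0],[0,0,0,0,0,0],[0,0,0,0,0,0],[0,0,0,0,0,0]]
  ],
  "gripper": 0,
  "squeeze": 60
}}

```text
time: 7.8
tcp_pos: [0.4672, -0.1102, 0.0105]
orientation: [2.496, 1.905, 0.003]
force: [-1.9, 0.7, -0.5]
gripper_width: 0.0142
finger_force: 58.5
```

```bash
python3 -c "
from h import *
s=bot.sense();print(s['time'],s['tcp_pos'],s['force'],s['orientation'],s['gripper_width'],s['finger_force'],s['q'])
T=pose(s);print(T[:3,:3])"
```

```text
7.8 [ 0.46722671 -0.1101985   0.01051119] [-1.85942482  0.67625956 -0.47981221] [2.49561824 1.9046631  0.00291723] 0.014158027988509415 58.519025444984436 [-3.78264153e-01  2.31027017e-01  2.08091046e+00  6.34968042e-04
  8.26822657e-01 -1.11692298e-01]
[[ 2.63839880e-01  9.64562414e-01  2.80491222e-03]
 [ 9.64566480e-01 -2.63839213e-01 -6.11936945e-04]
 [ 1.49794457e-04  2.86697768e-03 -9.99995879e-01]]
```

Slightly high: the tip is at z=10.5 mm, so the sleeve sits low in the pads. I'll regrasp about 6 mm deeper.

Request:
{"api": "play_rows", "payload": {
  "increments": [
    [[0,0,0,0,0,0],[0,0,0,0,0,0],[0,0,0.07,0,0,0],[0,0,0.06,0,0,0],[0,0,0,0,0,0]]
  ],
  "gripper": 0.4
}}

```text
time: 8.3
tcp_pos: [0.4679, -0.1104, 0.0038]
orientation: [2.495, 1.904, 0.004]
force: [-0.4, 0.0, 0.2]
gripper_width: 0.0343
finger_force: 0.0
```

Request:
{"api": "play_rows", "payload": {
  "increments": [
    [[0,0,0,0,0,0],[0,0,0,0,0,0],[0,0,0,0,0,0],[0,0,0,0,0,0]]
  ],
  "gripper": 0,
  "squeeze": 70
}}

```text
time: 8.7
tcp_pos: [0.468, -0.1105, 0.0044]
orientation: [2.495, 1.904, 0.004]
force: [-1.1, 0.4, 1.8]
gripper_width: 0.014
finger_force: 68.2
```

```bash
python3 -c "
import numpy as np
r=.1417;a=np.radians(np.linspace(9,99,16))
P=np.c_[-r*np.cos(a),r*np.sin(a)];D=np.diff(P,axis=0)/.05
for i in range(0,15,5):print([[0,round(x,2),round(-z,2),0,0,0] for x,z in D[i:i+5]])
b=np.radians(np.linspace(99,171,16));P=np.c_[-r*np.cos(b),r*np.sin(b)];
"
```

```text
[[0, np.float64(0.06), np.float64(-0.29), 0, 0, 0], [0, np.float64(0.09), np.float64(-0.28), 0, 0, 0], [0, np.float64(0.12), np.float64(-0.27), 0, 0, 0], [0, np.float64(0.15), np.float64(-0.26), 0, 0, 0], [0, np.float64(0.17), np.float64(-0.24), 0, 0, 0]]
[[0, np.float64(0.2), np.float64(-0.22), 0, 0, 0], [0, np.float64(0.22), np.float64(-0.2), 0, 0, 0], [0, np.float64(0.24), np.float64(-0.17), 0, 0, 0], [0, np.float64(0.26), np.float64(-0.15), 0, 0, 0], [0, np.float64(0.27), np.float64(-0.12), 0, 0, 0]]
[[0, np.float64(0.28), np.float64(-0.09), 0, 0, 0], [0, np.float64(0.29), np.float64(-0.06), 0, 0, 0], [0, np.float64(0.3), np.float64(-0.03), 0, 0, 0], [0, np.float64(0.3), np.float64(-0.0), 0, 0, 0], [0, np.float64(0.3), np.float64(0.03), 0, 0, 0]]
```

Request:
{"api": "play_rows", "payload": {
  "increments": [
    [[0,0.06,-0.29,0,0,0],[0,0.09,-0.28,0,0,0],[0,0.12,-0.27,0,0,0],[0,0.15,-0.26,0,0,0],[0,0.17,-0.24,0,0,0]]
  ]
}}

```text
time: 9.2
tcp_pos: [0.4955, -0.118, 0.0714]
orientation: [2.496, 1.905, 0.003]
force: [0.0, 0.2, -2.8]
gripper_width: 0.014
finger_force: 68.5
```

Request:
{"api": "play_rows", "payload": {
  "increments": [
    [[0,0.2,-0.22,0,0,0],[0,0.22,-0.2,0,0,0],[0,0.24,-0.17,0,0,0],[0,0.26,-0.15,0,0,0],[0,0.27,-0.12,0,0,0]]
  ]
}}

```text
time: 9.7
tcp_pos: [0.5555, -0.1345, 0.1157]
orientation: [2.492, 1.902, 0.007]
force: [0.5, -0.4, -3.4]
gripper_width: 0.0139
finger_force: 68.4
```

Request:
{"api": "play_rows", "payload": {
  "increments": [
    [[0,0.2,-0.12,0,0,0],[0,0.16,-0.12,0,0,0],[0,0.12,-0.12,0,0,0],[0,0.08,-0.15,0,0,0],[0,0,-0.15,0,0,0]]
  ]
}}

```text
time: 10.2
tcp_pos: [0.58, -0.1411, 0.1477]
orientation: [2.495, 1.905, 0.003]
force: [-0.8, -0.3, -5.7]
gripper_width: 0.014
finger_force: 68.3
```

```bash
python3 -c "
from h import *
s=bot.sense();print(s['time'],s['tcp_pos'],s['force'],s['orientation'],s['gripper_width'],s['finger_force'])
cv2.imwrite('pics/c4.png',np.hstack([cv2.resize(camera('wrist')[:,:,::-1],(400,300)),cv2.resize(camera('scene')[60:300,180:500,::-1],(400,300))]))"
```

```text
10.2 [ 0.58001446 -0.14105631  0.14769937] [-0.75872418 -0.28084149 -5.71510068] [2.49539139 1.90460791 0.00317618] 0.01404533036667558 68.34190607070923
```

View pics/c4.png

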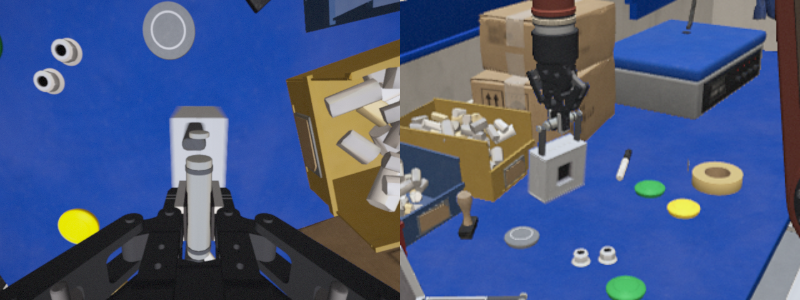

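Case hanging straight, shut, with the window facing the robot. I'll move it back toward the robot, then set the hinge end down.

Request:
{"api": "play_rows", "payload": {
  "increments": [
    [[0,-0.05,0,0,0,0],[0,-0.1,0,0,0,0],[0,-0.15,0,0,0,0],[0,-0.2,0,0,0,0],[0,-0.22,0,0,0,0]]
  ]
}}

```text
time: 10.8
tcp_pos: [0.5438, -0.1312, 0.1471]
orientation: [2.496, 1.905, 0.003]
force: [0.4, -0.0, -5.2]
gripper_width: 0.0142
finger_force: 68.4
```

Request:
{"api": "play_rows", "payload": {
  "increments": [
    [[0,-0.24,0,0,0,0],[0,-0.24,0,0,0,0],[0,-0.24,0,0,0,0],[0,-0.24,0,0,0,0],[0,-0.22,0,0,0,0]]
  ]
}}

```text
time: 11.3
tcp_pos: [0.4874, -0.1158, 0.1474]
orientation: [2.495, 1.904, 0.004]
force: [-1.3, 0.4, -4.4]
gripper_width: 0.0133
finger_force: 68.4
```

Request:
{"api": "play_rows", "payload": {
  "increments": [
    [[0,-0.22,0,0,0,0],[0,-0.2,0,0,0,0],[0,-0.15,0,0,0,0],[0,-0.1,0,0,0,0],[0,-0.05,0,0,0,0]]
  ]
}}

```text
time: 11.8
tcp_pos: [0.4542, -0.1068, 0.1476]
orientation: [2.493, 1.903, 0.006]
force: [0.9, -0.1, -4.4]
gripper_width: 0.014
finger_force: 68.4
```

Request:
{"api": "play_rows", "payload": {
  "increments": [
    [[0,0,0,0,0,0],[0,0,0,0,0,0],[0,0,0,0,0,0],[0,0,0.05,0,0,0],[0,0,0.05,0,0,0]]
  ]
}}

```text
time: 12.3
tcp_pos: [0.4546, -0.1069, 0.1422]
orientation: [2.494, 1.903, 0.005]
force: [0.5, -0.4, -5.0]
gripper_width: 0.0138
finger_force: 68.4
```

Request:
{"api": "play_rows", "payload": {
  "increments": [
    [[0,0,0.07,0,0,0],[0,0,0.07,0,0,0],[0,0,0.07,0,0,0],[0,0,0.06,0,0,0],[0,0,0.04,0,0,0]]
  ]
}}

```text
time: 12.8
tcp_pos: [0.4535, -0.1065, 0.1261]
orientation: [2.495, 1.904, 0.003]
force: [0.6, -0.4, -5.4]
gripper_width: 0.0141
finger_force: 68.4
```

Request:
{"api": "play_rows", "payload": {
  "increments": [
    [[0,0,0.03,0,0,0],[0,0,0.03,0,0,0],[0,0,0.02,0,0,0],[0,0,0.02,0,0,0],[0,0,0,0,0,0]]
  ]
}}

```text
time: 13.3
tcp_pos: [0.4557, -0.1072, 0.1233]
orientation: [2.492, 1.902, 0.007]
force: [-0.4, 0.8, 3.1]
gripper_width: 0.0138
finger_force: 69.0
```

```bash
python3 -c "
import numpy as np
r=.1417;a=np.radians(np.linspace(-9,81,21))
P=np.c_[r*np.sin(a),r*np.cos(a)];D=np.diff(P,axis=0)/.05
for i in range(0,20,5):print([[0,round(float(x),2),round(float(-z),2),0,0,0] for x,z in D[i:i+5]])
"
```

```text
[[0, 0.22, -0.03, 0, 0, 0], [0, 0.22, -0.01, 0, 0, 0], [0, 0.22, 0.01, 0, 0, 0], [0, 0.22, 0.03, 0, 0, 0], [0, 0.22, 0.04, 0, 0, 0]]
[[0, 0.21, 0.06, 0, 0, 0], [0, 0.21, 0.08, 0, 0, 0], [0, 0.2, 0.09, 0, 0, 0], [0, 0.19, 0.11, 0, 0, 0], [0, 0.19, 0.12, 0, 0, 0]]
[[0, 0.17, 0.14, 0, 0, 0], [0, 0.16, 0.15, 0, 0, 0], [0, 0.15, 0.16, 0, 0, 0], [0, 0.14, 0.17, 0, 0, 0], [0, 0.12, 0.19, 0, 0, 0]]
[[0, 0.11, 0.19, 0, 0, 0], [0, 0.09, 0.2, 0, 0, 0], [0, 0.08, 0.21, 0, 0, 0], [0, 0.06, 0.21, 0, 0, 0], [0, 0.04, 0.22, 0, 0, 0]]
```

Request:
{"api": "play_rows", "payload": {
  "increments": [
    [[0,0.15,-0.02,0,0,0],[0,0.22,-0.02,0,0,0],[0,0.22,0,0,0,0],[0,0.22,0.02,0,0,0],[0,0.22,0.04,0,0,0]]
  ]
}}

```text
time: 13.8
tcp_pos: [0.5071, -0.1213, 0.1236]
orientation: [2.492, 1.901, 0.009]
force: [-0.0, 2.4, 14.5]
gripper_width: 0.014
finger_force: 70.1
```

```bash
python3 -c "
from h import *
s=bot.sense();print(s['time'],s['tcp_pos'],s['force'])
cv2.imwrite('pics/c5.png',np.hstack([cv2.resize(camera('wrist')[:,:,::-1],(400,300)),cv2.resize(camera('scene')[110:290,220:460,::-1],(400,300))]))"
```

```text
13.8 [ 0.50712285 -0.12130066  0.12359374] [-6.62118148e-03  2.41470922e+00  1.44652639e+01]
```

View pics/c5.png

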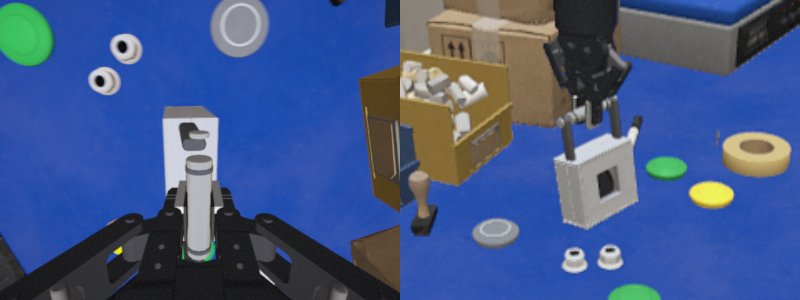

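The case is pivoting on its lid edge as intended, with the cap visible through the window. Continuing the arc.

Request:
{"api": "play_rows", "payload": {
  "increments": [
    [[0,0.21,0.03,0,0,0],[0,0.21,0.06,0,0,0],[0,0.2,0.08,0,0,0],[0,0.19,0.1,0,0,0],[0,0.19,0.12,0,0,0]]
  ]
}}

```text
time: 14.4
tcp_pos: [0.5653, -0.1377, 0.1115]
orientation: [2.476, 1.889, 0.03]
force: [9.0, -0.5, 19.7]
gripper_width: 0.014
finger_force: 70.8
```

Request:
{"api": "play_rows", "payload": {
  "increments": [
    [[0,0.17,0.14,0,0,0],[0,0.16,0.15,0,0,0],[0,0.15,0.16,0,0,0],[0,0.14,0.17,0,0,0],[0,0.12,0.18,0,0,0]]
  ]
}}

```text
time: 14.9
tcp_pos: [0.5938, -0.1454, 0.065]
orientation: [2.487, 1.898, 0.014]
force: [2.8, -1.3, 0.4]
gripper_width: 0.0137
finger_force: 69.1
```

```bash
python3 -c "
from h import *
s=bot.sense();print(s['time'],s['tcp_pos'],s['force'],(s['tcp_pos']-[.4557,-.1072,.1233])@[.964,-.264,0])
cv2.imwrite('pics/c6.png',np.hstack([cv2.resize(camera('wrist')[:,:,::-1],(400,300)),cv2.resize(camera('scene')[110:290,220:460,::-1],(400,300))]))"
```

```text
14.9 [ 0.59382409 -0.14536578  0.06501962] [ 2.78543303 -1.33883265  0.38728947] 0.14322738537869573
```

View pics/c6.png

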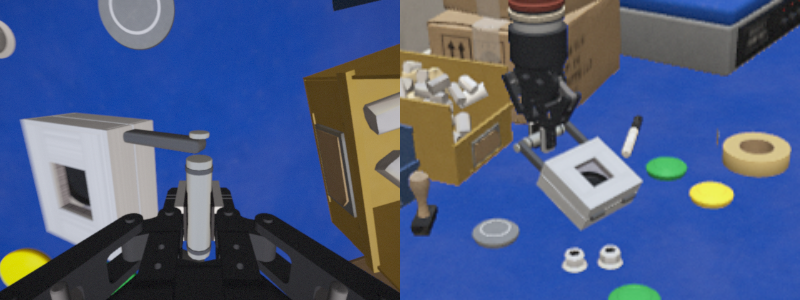

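Good: lid shut, case tilted about 35°, cap inside. I'll lower the rest of the way.

Request:
{"api": "play_rows", "payload": {
  "increments": [
    [[0,0.11,0.16,0,0,0],[0,0.1,0.18,0,0,0],[0,0.09,0.18,0,0,0],[0,0.07,0.18,0,0,0],[0,0.06,0.15,0,0,0]]
  ]
}}

```text
time: 15.5
tcp_pos: [0.6073, -0.1486, 0.0173]
orientation: [2.497, 1.906, 0.001]
force: [-0.5, -0.7, -1.5]
gripper_width: 0.0139
finger_force: 68.7
```

Request:
{"api": "play_rows", "payload": {
  "increments": [
    [[0,0.02,0.12,0,0,0],[0,0.02,0.08,0,0,0],[0,0,0.06,0,0,0],[0,0,0.03,0,0,0],[0,0,0,0,0,0]]
  ]
}}

```text
time: 16.0
tcp_pos: [0.61, -0.1492, 0.0047]
orientation: [2.496, 1.905, 0.003]
force: [-1.3, 0.4, -2.0]
gripper_width: 0.0138
finger_force: 68.7
```

Request:
{"api": "play_rows", "payload": {
  "increments": [
    [[0,0,0.02,0,0,0],[0,0,0.01,0,0,0],[0,0,0,0,0,0]]
  ]
}}

```text
time: 16.3
tcp_pos: [0.6106, -0.1494, 0.0039]
orientation: [2.495, 1.904, 0.004]
force: [-3.2, 1.0, 1.6]
gripper_width: 0.014
finger_force: 69.0
```

Resting. Open part-way (the inner gap is limited) and rise straight up.

Request:
{"api": "play_rows", "payload": {
  "increments": [
    [[0,0,0,0,0,0],[0,0,0,0,0,0],[0,0,0,0,0,0],[0,0,0,0,0,0]]
  ],
  "gripper": 0.45
}}

```text
time: 16.7
tcp_pos: [0.6117, -0.1498, 0.0039]
orientation: [2.493, 1.903, 0.006]
force: [0.0, -0.6, -0.8]
gripper_width: 0.0389
finger_force: 0.0
```

Request:
{"api": "play_rows", "payload": {
  "increments": [
    [[0,0,-0.2,0,0,0],[0,0,-0.4,0,0,0],[0,0,-0.6,0,0,0],[0,0,-0.8,0,0,0],[0,0,-0.8,0,0,0]]
  ]
}}

```text
time: 17.2
tcp_pos: [0.61, -0.1493, 0.1451]
orientation: [2.495, 1.904, 0.004]
force: [0.6, 0.2, -0.1]
gripper_width: 0.0384
finger_force: 0.0
```

Request:
{"api": "play_rows", "payload": {
  "increments": [
    [[0,0,-0.4,0,0,0],[0,0,0,0,0,0],[0,0,0,0,0,0]]
  ]
}}

```text
time: 17.5
tcp_pos: [0.6103, -0.1494, 0.164]
orientation: [2.494, 1.903, 0.005]
force: [0.3, 0.2, 0.3]
gripper_width: 0.0388
finger_force: 0.0
```

```bash
python3 -c "
from h import *
s=bot.sense();print(s['time'],s['tcp_pos'],s['force'],s['finger_force'])
cv2.imwrite('pics/c7.png',np.hstack([cv2.resize(camera('wrist')[:,:,::-1],(400,300)),cv2.resize(camera('scene')[110:290,220:460,::-1],(400,300))]))"
```

```text
17.5 [ 0.6103151  -0.14938979  0.16402202] [0.27773597 0.16038725 0.34118475] 0.0
```

View pics/c7.png

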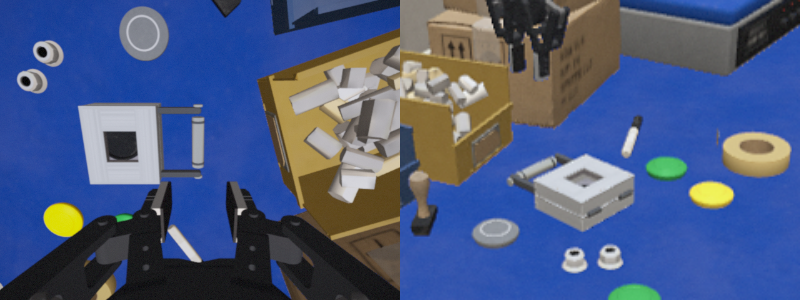

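The case lies flat on its lid with the window up and the cap visible inside. The lid is shut and the gripper is clear.

```bash
python3 -c "
from rig import order
print(order.close_job())"
```

```text
the job is handed in; nothing more can be done
None
```

I shut the case with the cap, turned it over and laid it on its lid with the window up; the last pictures show it flat, shut and released with the cap inside. The empty case was left alone, and I handed the job in at about 17.6 s; no verdict came back.

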